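# Show a drilled heat-spreader plate to the inspection camera

### The arm

A 7-joint arm with a two-finger parallel gripper is mounted at the origin on the work surface. World frame = base frame: x ahead of the robot, y to its left, z up, the work surface at z = 0. Lengths are in m, angles in rad, forces in N, time in s.
With the tool pointing down it reaches from about 0.4 to 0.85 m from the base axis. Payload 10.4 kg.
Tool frame: the origin (TCP) lies between the finger pads; the fingertips stand manip.finger_overhang ahead of it and the grasp point (between the pads) lies 11 mm behind it (manip.finger_overhang is the distance from the TCP to the fingertips, in m); x points along the fingers, z is the direction in which the jaws open and shut, and the axes are right-handed (so a half turn about x gives the same grasp; the last joint's range is limited). The gripper opens to 85 mm and grips with 20 to 120 N. Pads are 22 mm wide; open, the fingers measure 114 mm over their backs; the gripper's body (76 mm by 85 mm) begins 54 mm behind the grasp point. The pads swing forward as they close: fully open they stand 13 mm farther back than shut.
Start: joints at [1.183, 0.332, -0.065, 1.46, 0.022, 1.35, -0.088], TCP at [0.223, -0.584, 0.239] pointing down, gripper open.
Joint ranges: [-2.6, 2.6], [-0.5, 2.12], [-1.47, 1.34], [0.16, 2.42], [-1.27, 4.41], [0.06, 2.06], [-2.6, 2.6]. Speed limits (rad/s): [2.22, 2.22, 2.79, 2.79, 3.14, 3.14, 3.14].

### API

Orientations are given as a unit quaternion [x, y, z, w].
In Python, from workcell import get_obs, camera, workorder, manip gives the robot as it stands. The module is installed in compiled form; this text tells all that it offers.
- The arm moves only by the tool play_rows, never from a script. Its argument "increments" is text: rows parted by semicolons, each of 4 numbers parted by spaces: the shift along the tool's x, y, z in m, then the turn about the tool's x in rad. A call has 1 to 20 rows; each row shifts and turns the pose as measured when the row begins, along the tool's axes as they then stand; what a row does not reach is not made up. A row lasts 1/10 s, in which the tool goes at most 50 mm and 8.59 degrees, less where a joint would pass 70% of its speed; a pose out of reach is approached as far as the arm can. A call is refused whole if a number of a shift passes 0.05 or a number of a turn 0.15, either way. A call with a gripper value outside its range is refused whole. "hand" is the gripper command: -1 is fully open, 1 is shut, values between are in proportion, set as the call begins (left out, the last holds). The fingers move at their own pace and stop on an object; "squeeze" is the grip in N (left out, the last holds). Time passes only in rows, so rows that do not move let the fingers close. It gives the time, the measured TCP pose, the force and the opening at its end, in the units of the state.
- get_obs(): the state, without advancing time (a new reading comes with each control period).
- camera(name): name is "side" or "top"; returns a dict with "img" (400x640x3 uint8, blue, green, red), "fov_y" (degrees; the focal length in pixels is half the picture's height over the tangent of half this angle, whatever the lens; pixels are square), "cx", "cy" (the principal point, pixels), "R" (3x3) and "t" (3): a world point X has camera coordinates R X + t. Camera axes: x right, y down, z forward; pixel columns grow to the right and rows downward; lengths in m; the calibration is good to about 2 mm. A picture is of the moment at which its call begins. There is no depth.
- workorder.hand_in(): hands the job in, once; it reports no verdict.
The state is a dict: "clock": time; "joint_pos": joint angles; "joint_velocities": joint speeds; "tau": joint torques, N m; "position": TCP position; "ee_rot": TCP orientation; "ft_force": force on the tool from outside, world axes, zero at the start; "torque": the same for the moment, N m; "grip_width": opening from 0.0 (shut) to 1.0 (fully open).
Only numpy, scipy, OpenCV 4.12 (cv2) and the standard library are available. Lean on these libraries where they do the work, as an engineer would, in place of code of your own. Each camera call takes 0.05 s, during which the arm holds its last target.

### The job

Take just the top plate off the stack of drilled heat-spreader plates and show its underside to the inspection camera, which will look for burrs: centred in front of the lens and 120 mm from it, face square to the lens, with the plate's long side level across the picture. Leave the other plates of both stacks where they lie, do not touch the camera and do not disturb the other things on the bench. Finish while holding the plate still there: do not put it down or let go.

Things in the scene. Friction and masses are not known exactly. Their poses are not given: they have to be found in the camera images.
- drilled_top: Top plate of the drilled stack (four plates, 40 mm high, edges a few mm out of line), the one to show: aluminium, 110 x 50 x 10 mm, about 0.15 kg, seven through holes of 6 and 10 mm. Origin at the centre of its UNDERSIDE; x along the 110 mm side, y along the 50 mm side, z up (upper face at z = 10 mm). Grip across the 50 mm, mid-length, fingertips no deeper than the 10 mm of this plate.
- drilled2: Second plate of the drilled stack: aluminium plate of the same size and frame, loose.
- drilled3: Third plate of the drilled stack: aluminium plate of the same size and frame, loose.
- drilled4: Lowest plate of the drilled stack: aluminium plate of the same size and frame, loose, flat on the bench.
- blank_top: Top plate of the other stack, plain blanks without holes: aluminium plate of the same size and frame, loose. Three blanks, 30 mm high; not to be moved. Either stack may be on the robot's left or right.
- blank2: Middle blank: aluminium plate of the same size and frame, loose.
- blank3: Lowest blank: aluminium plate of the same size and frame, loose, flat on the bench.
- cam_base: Inspection camera's stand, bolted down: 130 x 110 x 14 mm dark cast base, two aluminium cheeks (a yoke 100 mm high, 72 mm wide), black clamp knob at +y. Origin under the base's centre, z up; at yaw 0 the camera looks up and back towards the robot (-x). The head pivots in the yoke about the base's y, 80 mm above the bench.
- cam_tilt (a joint): Tilt of the camera head: 0 looks straight up, growing as it leans towards the base's -x, in radians. Clamped stiffly, 0.1 to 0.45 at the start; leave it.
- lens (a point): Centre of the front of the camera head (black box 44 x 48 x 58 mm, lens barrel, black ring light of 66 mm diameter), 62 mm from the pivot. Its z axis is the line of sight, pointing out of the lens, up and towards the robot; its y axis is level, the left-right direction of the picture.
- focus (a point): Empty point in the air on the line of sight, 120 mm in front of the lens: the centre of the plate's underside belongs here. Same axes as lens.
- enclosure: Black plastic enclosure half, open box 120 x 80 x 32 mm, a bystander. Origin under its centre.
- hex_rod: Steel hex spacer rod, 12 mm across flats, 120 mm long along its x, lying between the two stacks, a bystander. Origin under its middle.
- terminal_block: Terminal block, eight tin-plated clamps with screws on a black foot, 96 x 24 x 20 mm, long along x, a bystander. Origin under its centre.
- copper_board: Copper-clad circuit board blank, 160 x 100 x 1.6 mm, lying flat, a bystander. Origin under its centre.
- caliper: Steel caliper with a black display housing, 235 mm long along x, 14 mm high, lying flat, a bystander. Origin under its middle.
- screwdriver: Screwdriver with a black handle, 190 mm long along x, lying on the bench, a bystander.
Things that resemble listed ones, but are neither listed nor needed, are in the scene too. Leave any brown look-alike of the drilled_top alone. What is shaped like the cam_base but pink or red is not meant.

How it is judged:
On the way:
1. the top drilled plate alone is lifted clear of its stack in the fingers (height (world z) of drilled_top above 0.06 m and contact force between the fingers and drilled_top above 1 N and contact force between drilled_top and drilled2 below 0.1 N and distance of drilled2 from where it was at the start of the episode below 0.015 m), for 0.2 s.
At the end, for the whole second after the job is handed in: Plate gripped, still, over 150 mm up, touching nothing else; underside towards the lens, its centre within 20 mm of the focus point; face square to the lens and long side along the picture's level direction, each within 0.14 rad; other plates within 15 mm of their places (distance between drilled_top and focus below 0.02 m and angle between the z axis of drilled_top and the z axis of lens, either way round below 0.14 rad and angle between the x axis of drilled_top and the y axis of lens, either way round below 0.14 rad and z of lens in the frame of drilled_top below -0.08 m and height (world z) of drilled_top above 0.15 m and contact force between the fingers and drilled_top above 1 N and contact force between drilled_top and cam_base below 0.1 N and contact force between drilled_top and drilled2 below 0.1 N and linear speed of drilled_top below 0.02 m/s and angular speed of drilled_top below 0.15 rad/s and distance of each of drilled2, drilled3, drilled4, blank_top, blank2, blank3 from where it was at the start of the episode below 0.015 m); the arm keeps its last pose, push and grip.
It fails at once if another plate of either stack is shifted by more than 15 mm (distance of any of drilled2, drilled3, drilled4, blank_top, blank2, blank3 from where it was at the start of the episode above 0.015 m).
It fails at once if the camera or its stand is touched (contact force between cam_base and anything else above 0.5 N).
It fails at once if another thing on the bench is shifted by more than 20 mm (distance of any of enclosure, hex_rod, terminal_block, copper_board, caliper, screwdriver from where it was at the start of the episode above 0.02 m).
It also fails if it takes over 37 s, if anything falls off the work surface, if the arm or the gripper's body presses on something with over 40 N, if the wrist force passes 120 N, or if a joint passes its speed limit or range.

## Working session

There is one attempt and no reset: what is moved stays moved. The work goes in short steps, Python scripts to look and compute and a tool call to move; the robot and the scene stay as the last step left them, time stands still between calls to the robot, and variables do not carry over. Pictures are saved under pics/ and viewed, and the job is handed in when it is done.

Besides the shell and the picture viewer there is one more tool, called after "Request:" as name(argument=value, ...), one argument or row to a line, values as JSON. play_rows: Moves the arm, as the interface text tells. Its arguments: {"type":"object","properties":{"increments":{"type":"string"},"hand":{"type":"number"},"squeeze":{"type":"number"}},"required":["increments"]}

```bash
mkdir -p pics; python3 - <<'E'
from workcell import get_obs, camera, workorder, manip
import cv2, numpy as np
print(manip.finger_overhang)
print(get_obs())
for n in("side","top"):
    c=camera(n); cv2.imwrite(f"pics/{n}0.png",c["img"]); 
    np.savez(f"{n}0.npz",**{k:np.array(v) for k,v in c.items()})
    print(n,c["fov_y"],c["cx"],c["cy"],np.array(c["R"]).round(4).tolist(),c["t"])
E
```

```text
0.008
{'clock': 0.0, 'joint_pos': array([ 1.18340561,  0.33288696, -0.06470909,  1.46091361,  0.0216105 ,
        1.34990865, -0.08849469]), 'joint_velocities': array([-3.55793906e-05,  4.29691885e-04,  1.43345750e-05,  2.04280575e-03,
        1.13535892e-03, -9.13656474e-04, -1.16224881e-03]), 'tau': array([-1.41565652e-03, -6.25454664e+01,  4.81012592e-02, -3.91609168e+01,
        1.60428614e-02,  9.89155989e-03, -1.51151539e-05]), 'position': array([ 0.22284202, -0.58354289,  0.23851976]), 'ee_rot': array([ 0.4012658 ,  0.5828337 , -0.40073898,  0.58197843]), 'ft_force': array([-0.46554025, -0.81112461, -0.4949796 ]), 'torque': array([0.02652883, 0.01225654, 0.0018659 ]), 'grip_width': 1.0027487669451547}
side 51.87819701969582 314.3504834892621 200.26305493664725 [[-0.7413, -0.6712, 0.0034], [-0.453, 0.4965, -0.7405], [0.4953, -0.5504, -0.6721]] [0.44672944 0.34715738 1.13942358]
top 53.37422557769555 324.4990692196636 196.13367013357984 [[-0.0045, -1.0, -0.0014], [-0.9973, 0.0046, -0.0726], [0.0726, 0.001, -0.9974]] [0.03753006 0.59299801 1.52954554]
```

View pics/side0.png

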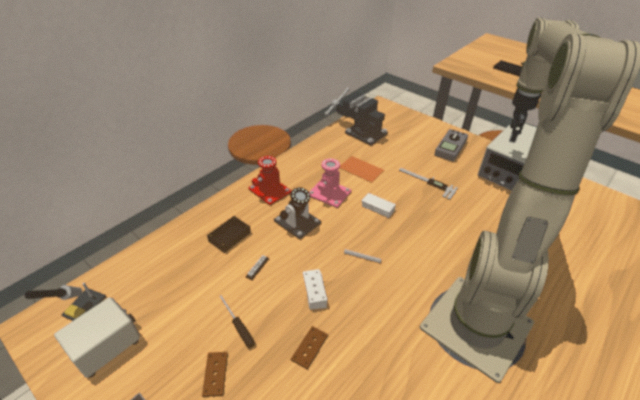

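View pics/top0.png

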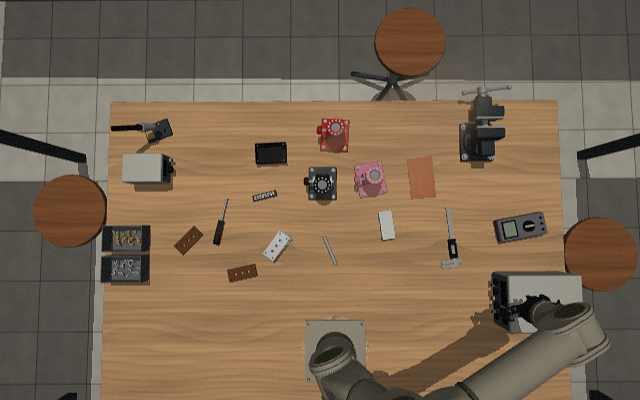

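The top view shows the drilled stack at about (277,247), the dark camera stand at (321,184) and the blanks at (387,225). Next I'll zoom in for measurement.

```bash
python3 - <<'E'
import cv2
t=cv2.imread("pics/top0.png"); s=cv2.imread("pics/side0.png")
def crop(im,x,y,w,h,k,n): cv2.imwrite(n,cv2.resize(im[y:y+h,x:x+w],None,fx=k,fy=k,interpolation=cv2.INTER_CUBIC))
crop(t,257,160,90,110,5.4,"pics/t1.png")
crop(s,265,175,70,140,4.2,"pics/s1.png")
crop(s,270,180,60,60,10,"pics/s2.png")
crop(t,296,160,50,50,10,"pics/t2.png")
crop(t,255,225,50,45,12,"pics/t3.png")
crop(s,295,262,40,50,12,"pics/s3.png")
E
```

```text
(no output)
```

View pics/t3.png

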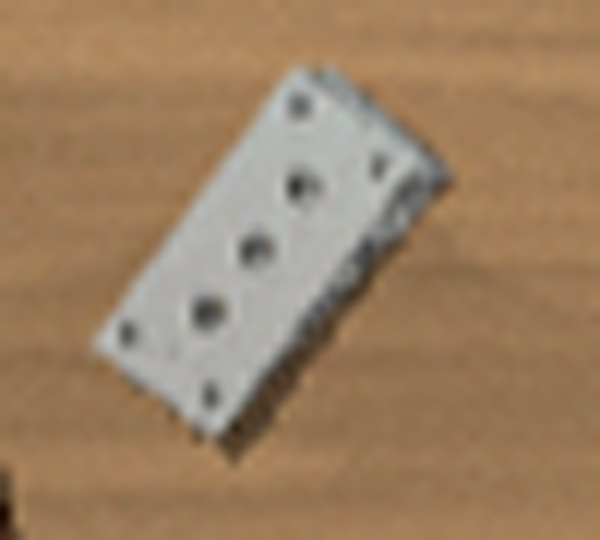

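View pics/s3.png

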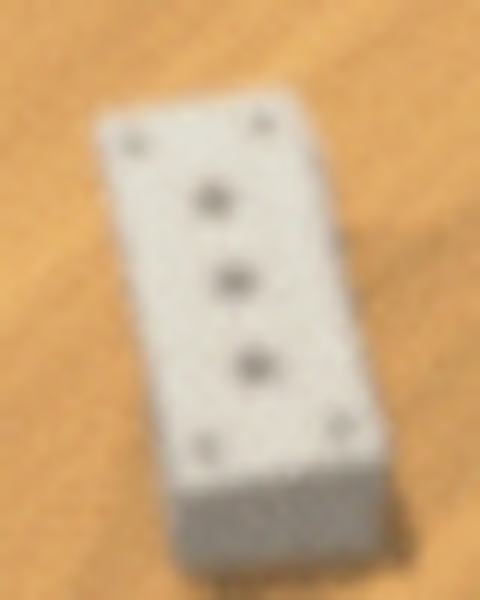

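View pics/t2.png

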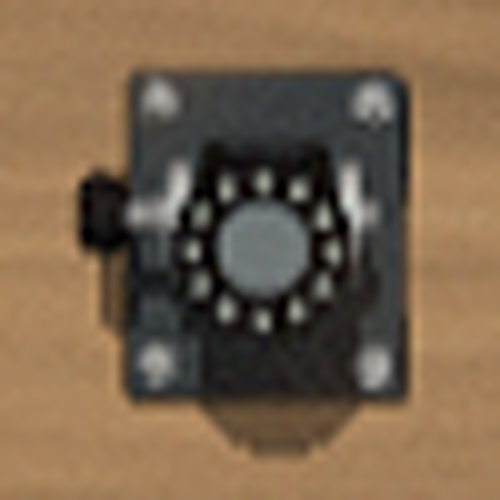

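View pics/s2.png

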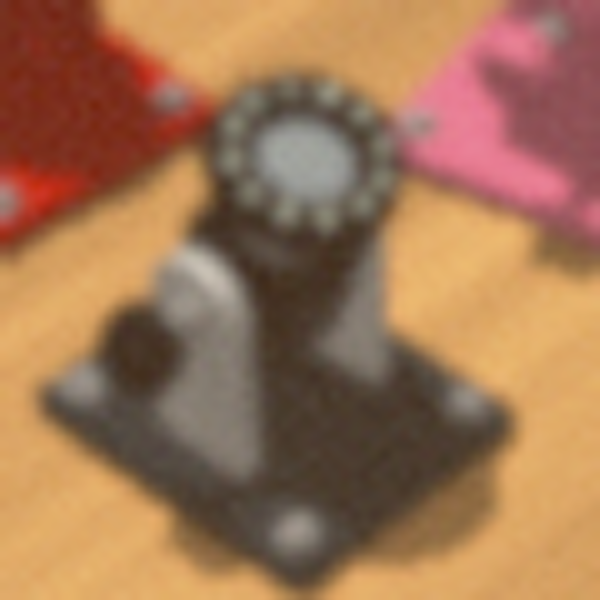

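```bash
cat > h.py <<'E'
import numpy as np, cv2
from scipy.optimize import least_squares
class C:
    def __init__(s,n):
        d=np.load(n); s.R=d["R"];s.t=d["t"];s.f=200/np.tan(np.radians(float(d["fov_y"]))/2);s.cx=float(d["cx"]);s.cy=float(d["cy"])
    def proj(s,X):
        p=np.atleast_2d(X)@s.R.T+s.t; return np.c_[s.cx+s.f*p[:,0]/p[:,2],s.cy+s.f*p[:,1]/p[:,2]]
    def ray(s,uv,z):
        uv=np.atleast_2d(uv); d=np.c_[(uv[:,0]-s.cx)/s.f,(uv[:,1]-s.cy)/s.f,np.ones(len(uv))]@s.R
        o=-s.R.T@s.t; return o+d*((z-o[2])/d[:,2])[:,None]
T=C("top0.npz");S=C("side0.npz")
def cr(p,x,y,k): return (np.array(p,float)+.5)/k-.5+[x,y]
def tri(ut,us):
    return least_squares(lambda X:np.r_[(T.proj(X)-ut).ravel(),(S.proj(X)-us).ravel()],[.5,0,.1])
E
python3 - <<'E'
from h import *
ht=cr([(301,107),(379,168),(127,334),(210,397),(303,187),(257,250),(208,314)],255,225,12)
hs=cr([(134,143),(262,123),(207,447),(342,426),(213,200),(235,281),(256,367)],295,262,12)
for n,c,u in(("T",T,ht),("S",S,hs)):
    X=c.ray(u,.039); 
    a=(X[0]+X[1]-X[2]-X[3])/2; b=(X[4]-X[6]); e=(X[0]+X[2]-X[1]-X[3])/2
    print(n,X[:4].mean(0).round(4),X[5].round(4),np.linalg.norm(a),np.degrees(np.arctan2(a[1],a[0])),np.degrees(np.arctan2(b[1],b[0])),np.linalg.norm(e),np.degrees(np.arctan2(e[1],e[0])))
print("T corners",T.ray(cr([(298,70),(95,345),(215,435),(418,170)],255,225,12),.04).round(4))
r=tri(cr([(263,250)],296,160,10),cr([(307,158)],270,180,10)); print("lens",r.x,r.fun)
for n,c,u in(("T",T,cr([(132,72),(405,72),(405,400),(130,400)],296,160,10)),("S",S,cr([(42,395),(300,575),(510,425)],270,180,10))):
    print(n,c.ray(u,.014).round(4), c.ray(u,.014).mean(0))
E
```

```text
T [0.4037 0.2219 0.039 ] [0.4041 0.2211 0.039 ] 0.09009388862731826 -37.06284925611396 -36.908584548073705 0.03241526603647262 52.507924715043224
S [0.4034 0.2211 0.039 ] [0.4034 0.2212 0.039 ] 0.09066462978629618 -36.07183319693414 -35.814028678719936 0.032302771926900425 53.00725246709323
T corners [[0.4612 0.2082 0.04  ]
 [0.3744 0.2723 0.04  ]
 [0.3459 0.2341 0.04  ]
 [0.4293 0.1698 0.04  ]]
lens [0.62628871 0.04361583 0.13652204] [ 0.13014108  0.15188101 -0.17874467 -0.01487331]
T [[ 0.7101  0.0963  0.014 ]
 [ 0.7095 -0.0112  0.014 ]
 [ 0.5801 -0.0103  0.014 ]
 [ 0.5806  0.0973  0.014 ]] [0.64507063 0.04302835 0.014     ]
S [[ 0.7054  0.0965  0.014 ]
 [ 0.5808  0.0974  0.014 ]
 [ 0.5757 -0.0019  0.014 ]] [0.62060567 0.06397384 0.014     ]
```

```bash
cat > st.py <<'E'
import sys,numpy as np
from scipy.spatial.transform import Rotation as Ro
from workcell import get_obs
o=get_obs(); R=Ro.from_quat(o["ee_rot"]).as_matrix(); p=o["position"]
print("t",o["clock"],"p",p.round(4),"q",o["joint_pos"].round(3),"F",o["ft_force"].round(1),"w",round(o["grip_width"],3))
for i,n in enumerate("xyz"): print(n,R[:,i].round(3),end=" ")
print()
if len(sys.argv)>3:
    g=np.array([float(a) for a in sys.argv[1:4]]); print("tool delta",(R.T@(g-p)).round(4))
E
python3 st.py .45 -.35 .3
```

```text
t 0.1 p [ 0.2228 -0.5836  0.2386] q [ 1.183  0.333 -0.065  1.461  0.022  1.35  -0.089] F [0.7 0.5 0.1] w 0.999
x [-0.     0.001 -1.   ] y [ 0.934  0.357 -0.   ] z [ 0.357 -0.934 -0.001] 
tool delta [-0.0612  0.2955 -0.1373]
```

Request:
play_rows(
  increments="-0.01 0.037 -0.017 0;-0.01 0.037 -0.017 0;-0.01 0.037 -0.017 0;-0.01 0.037 -0.017 0;-0.01 0.037 -0.017 0;-0.01 0.037 -0.017 0;-0.01 0.037 -0.017 0;-0.01 0.037 -0.017 0",
  hand=-1,
  squeeze=60,
)

```text
clock: 0.9
position: [0.4523, -0.3471, 0.3157]
ee_rot: [0.405, 0.584, -0.405, 0.576]
ft_force: [1.4, -0.3, 0.0]
grip_width: 0.996
```

```bash
python3 st.py .45 .2 .3
```

```text
t 0.9 p [ 0.4523 -0.3471  0.3157] q [ 0.802  0.204 -0.268  1.467  0.053  1.489 -0.685] F [ 1.4 -0.3  0. ] w 0.996
x [-0.009  0.006 -1.   ] y [ 0.939  0.344 -0.006] z [ 0.344 -0.939 -0.009] 
tool delta [ 0.0193  0.1863 -0.5143]
```

Request:
play_rows(
  increments="0.002 0.0143 -0.0396 0;0.002 0.0143 -0.0396 0;0.002 0.0143 -0.0396 0;0.002 0.0143 -0.0396 0;0.002 0.0143 -0.0396 0;0.002 0.0143 -0.0396 0;0.002 0.0143 -0.0396 0;0.002 0.0143 -0.0396 0;0.002 0.0143 -0.0396 0;0.002 0.0143 -0.0396 0;0.002 0.0143 -0.0396 0;0.002 0.0143 -0.0396 0;0.002 0.0143 -0.0396 0",
)

```text
clock: 2.2
position: [0.4464, 0.2224, 0.2905]
ee_rot: [0.404, 0.584, -0.405, 0.576]
ft_force: [0.1, -0.4, -0.1]
grip_width: 0.999
```

Request:
play_rows(
  increments="0 0 0 -0.14;0 0 0 -0.14;0 0 0 -0.14;0 0 0 -0.14;0 0 0 -0.14;0 0 0 -0.14;0 0 0 -0.14;0 0 0 -0.14;0 0 0 -0.14;0 0 0 -0.14;0 0 0 -0.14;0 0 0 -0.14;0 0 0 -0.14;0 0 0 -0.14;0 0 0 -0.1",
)

```text
clock: 3.7
position: [0.4409, 0.2291, 0.2857]
ee_rot: [-0.314, 0.637, 0.322, 0.626]
ft_force: [0.5, 1.2, 0.1]
grip_width: 1.0
```

```bash
python3 st.py .4037 .2215 .12
```

```text
t 3.7 p [0.4409 0.2291 0.2857] q [ 0.371  0.127 -0.994  1.666  0.093  1.42   0.298] F [0.5 1.2 0.1] w 1.0
x [-0.019  0.004 -1.   ] y [-0.803  0.595  0.018] z [ 0.595  0.803 -0.008] 
tool delta [ 0.1664  0.0224 -0.0269]
```

Request:
play_rows(
  increments="0.033 0.0045 -0.0054 0;0.033 0.0045 -0.0054 0;0.033 0.0045 -0.0054 0;0.033 0.0045 -0.0054 0;0.033 0.0045 -0.0054 0;0 0 0 0",
)

```text
clock: 4.3
position: [0.402, 0.2203, 0.1155]
ee_rot: [-0.315, 0.636, 0.324, 0.626]
ft_force: [-0.3, -1.0, -0.0]
grip_width: 1.0
```

```bash
python3 st.py .4037 .2215 .06
python3 - <<'E'
from workcell import camera
import cv2
for n,(x,y,w,h) in {"side":(255,215,110,110),"top":(235,190,90,90)}.items():
    i=camera(n)["img"][y:y+h,x:x+w]; cv2.imwrite(f"pics/{n}1.png",cv2.resize(i,None,fx=5,fy=5,interpolation=cv2.INTER_CUBIC))
E
```

```text
t 4.3 p [0.402  0.2203 0.1155] q [ 0.331  0.209 -0.985  1.98   0.182  1.064  0.201] F [-0.3 -1.  -0. ] w 1.0
x [-0.019  0.004 -1.   ] y [-0.806  0.592  0.017] z [ 0.592  0.806 -0.008] 
tool delta [ 0.0555 -0.0016  0.0024]
```

View pics/side1.png

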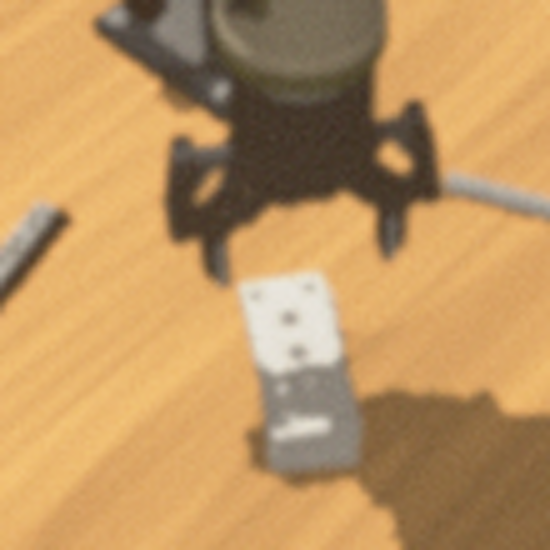

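```bash
python3 - <<'E'
from h import *
from workcell import get_obs
from scipy.spatial.transform import Rotation as Ro
o=get_obs();R=Ro.from_quat(o["ee_rot"]).as_matrix();p=o["position"]
for dx in(-.013,-.005,0,.008):
    for s in(1,-1): print(dx,s,((S.proj(p+R@[dx,0,s*.045])-[255,215]+.5)*5-.5).round(0))
E
```

```text
-0.013 1 [[214. 261.]]
-0.013 -1 [[375. 236.]]
-0.005 1 [[215. 271.]]
-0.005 -1 [[375. 245.]]
0 1 [[215. 276.]]
0 -1 [[374. 251.]]
0.008 1 [[215. 286.]]
0.008 -1 [[374. 260.]]
```

```bash
python3 - <<'E'
from h import *
from workcell import get_obs,camera
from scipy.spatial.transform import Rotation as Ro
o=get_obs();R=Ro.from_quat(o["ee_rot"]).as_matrix();p=o["position"]
for n,c,(x,y,w,h) in(("side",S,(275,230,80,65)),("top",T,(245,205,80,65))):
    k=10
    i=cv2.resize(camera(n)["img"][y:y+h,x:x+w],None,fx=k,fy=k,interpolation=cv2.INTER_CUBIC)
    def d(X,col):
        for u in (c.proj(X)-[x,y]+.5)*k-.5: cv2.circle(i,tuple(int(a) for a in u),3,col,-1)
    d(p,(0,0,255))
    for s in(1,-1):
        for yy in(-.011,.011): d(p+R@[.008,yy,s*.0425],(0,0,255)); d(p+R@[-.05,yy,s*.0425],(255,0,0))
    a=np.radians(-36.5); X=np.array([np.cos(a),np.sin(a),0]);Y=np.array([-X[1],X[0],0])
    for sx in(-1,1):
        for sy in(-1,1): d(np.array([.4037,.2215,.04])+X*.055*sx+Y*.025*sy,(0,255,0))
    cv2.imwrite(f"pics/{n}2.png",i)
E
```

```text
(no output)
```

View pics/side2.png

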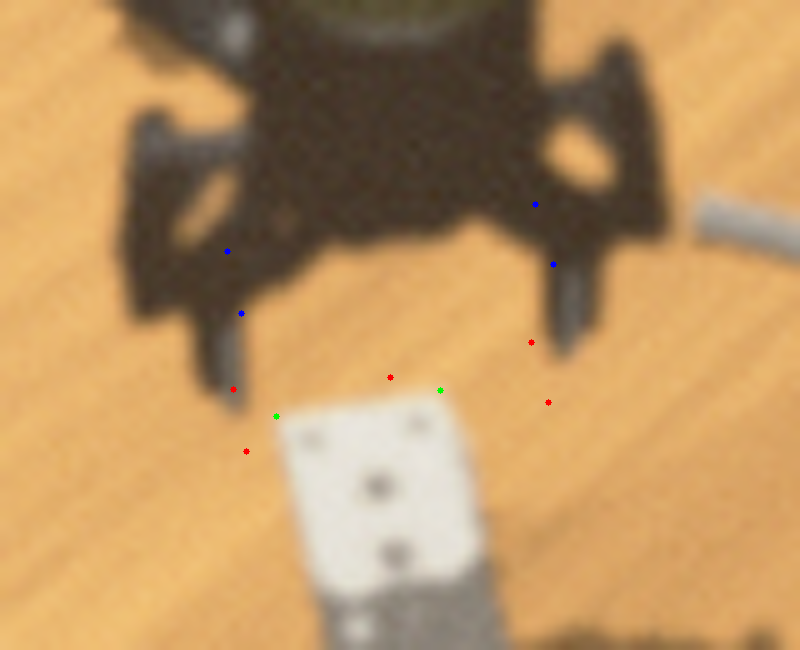

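View pics/top2.png

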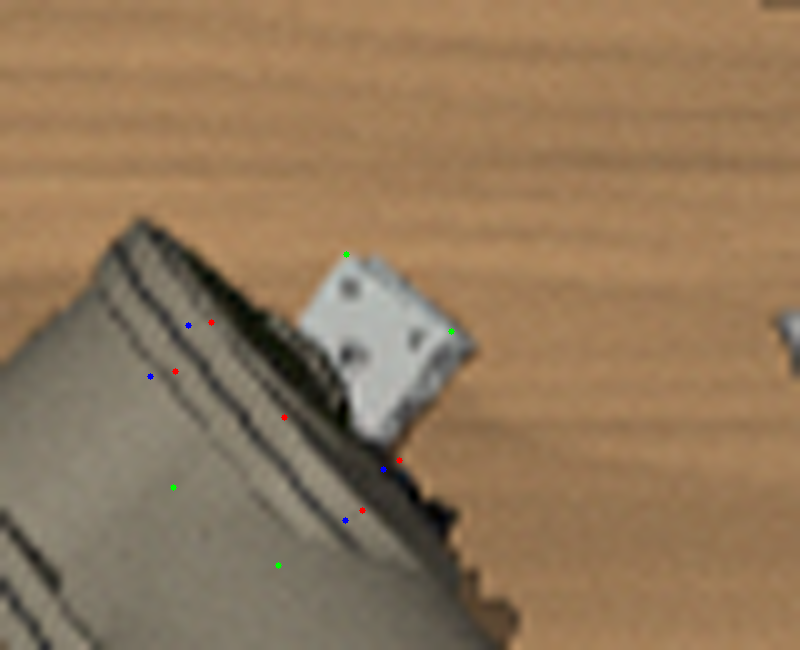

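Request:
play_rows(
  increments="0 0 0 0;0 0 0 0;0 0 0 0;0 0 0 0",
  hand=-0.26,
)

```text
clock: 4.9
position: [0.4092, 0.2237, 0.1245]
ee_rot: [-0.315, 0.631, 0.322, 0.631]
ft_force: [-0.3, -0.1, -0.4]
grip_width: 0.63
```

```bash
cat > ov.py <<'E'
import sys
from h import *
from workcell import get_obs,camera
from scipy.spatial.transform import Rotation as Ro
o=get_obs();R=Ro.from_quat(o["ee_rot"]).as_matrix();p=o["position"];w=o["grip_width"]*.0425
c=S;x,y,w_,h_=275,230,80,65;k=10
i=cv2.resize(camera("side")["img"][y:y+h_,x:x+w_],None,fx=k,fy=k,interpolation=cv2.INTER_CUBIC)
for dx,col in((.008,(0,0,255)),(0,(0,255,0)),(-.008,(255,0,0))):
  for s in(1,-1):
    for yy in(-.011,.011):
      for u in (c.proj(p+R@[dx,yy,s*w])-[x,y]+.5)*k-.5: cv2.circle(i,tuple(int(a) for a in u),3,col,-1)
cv2.imwrite(sys.argv[1],i)
E
python3 ov.py pics/side3.png; python3 st.py .4037 .2215 .06
```

```text
t 4.95 p [0.4092 0.2237 0.1245] q [ 0.333  0.201 -0.987  1.965  0.18   1.069  0.204] F [-0.3  1.   0.3] w 0.629
x [-0.004  0.01  -1.   ] y [-0.805  0.594  0.009] z [0.594 0.805 0.005] 
tool delta [ 0.0645  0.0025 -0.0054]
```

View pics/side3.png

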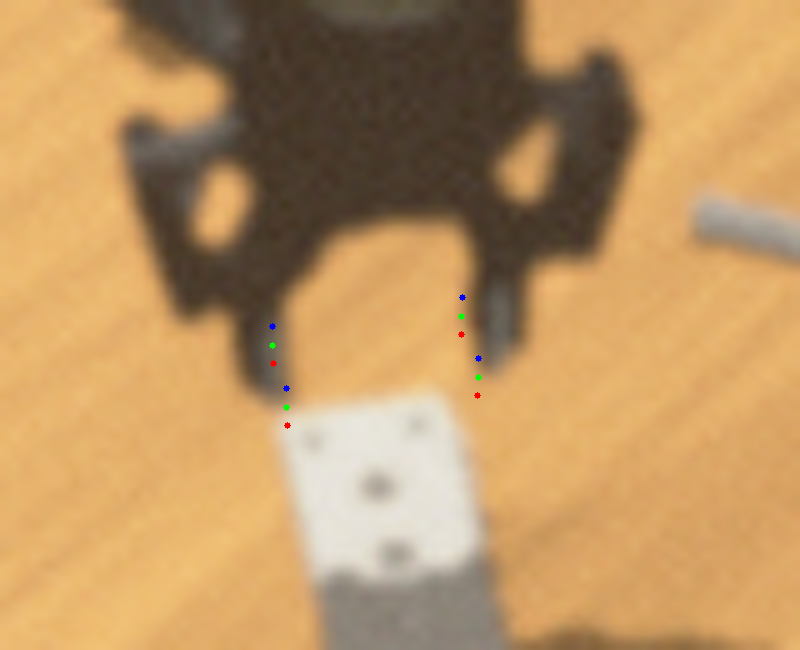

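Request:
play_rows(
  increments="0.018 0.0008 -0.0016 0;0.018 0.0008 -0.0016 0;0.018 0.0008 -0.0016 0;0.008 0 0 0;0 0 0 0;0 0 0 0",
  hand=-1,
)

```text
clock: 5.55
position: [0.4053, 0.2223, 0.0619]
ee_rot: [-0.315, 0.63, 0.322, 0.632]
ft_force: [0.6, 0.8, 0.4]
grip_width: 0.998
```

```bash
python3 st.py .4037 .2215 .0345
```

```text
t 5.55 p [0.4053 0.2223 0.0619] q [ 0.272  0.299 -0.945  2.032  0.288  0.946  0.114] F [0.6 0.8 0.4] w 0.998
x [-0.002  0.01  -1.   ] y [-0.804  0.594  0.008] z [0.594 0.804 0.007] 
tool delta [ 0.0274  0.0006 -0.0017]
```

Request:
play_rows(
  increments="0.009 0.0002 -0.0006 0;0.009 0.0002 -0.0006 0;0.008 0.0002 -0.0006 0;0 0 0 0;0 0 0 0",
)

```text
clock: 6.05
position: [0.4047, 0.2217, 0.0351]
ee_rot: [-0.315, 0.63, 0.322, 0.633]
ft_force: [0.5, -0.4, 0.2]
grip_width: 0.998
```

```bash
python3 st.py .4037 .2215 .0345; python3 ov.py pics/side4.png
```

```text
t 6.05 p [0.4047 0.2217 0.0351] q [ 0.24   0.346 -0.916  2.054  0.341  0.894  0.071] F [ 0.5 -0.4  0.2] w 0.998
x [ 0.     0.011 -1.   ] y [-0.804  0.594  0.006] z [0.594 0.804 0.009] 
tool delta [ 0.0006  0.0007 -0.0008]
```

View pics/side4.png

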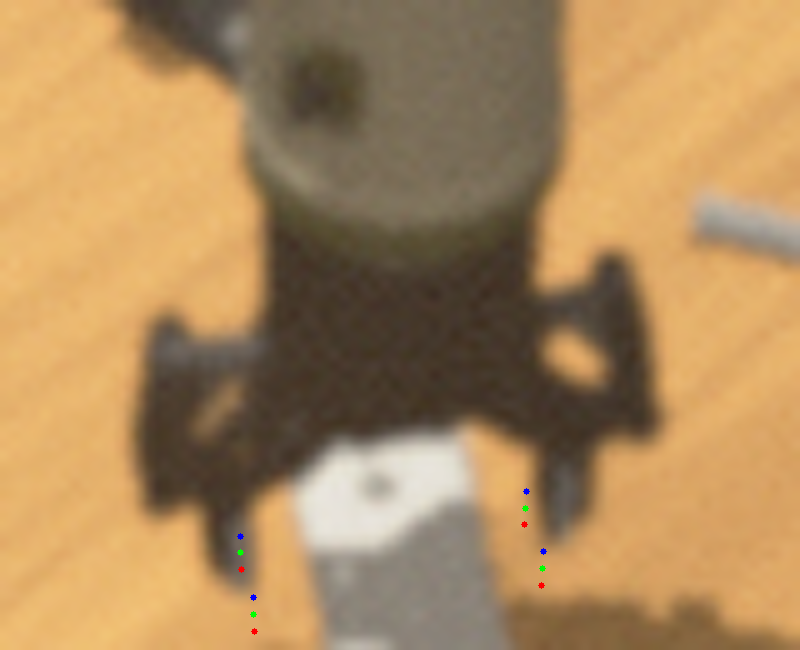

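Request:
play_rows(
  increments="0 0 0 0;0 0 0 0;0 0 0 0;0 0 0 0;0 0 0 0;0 0 0 0;0 0 0 0",
  hand=1,
  squeeze=70,
)

```text
clock: 6.8
position: [0.4052, 0.2218, 0.0362]
ee_rot: [-0.315, 0.629, 0.321, 0.634]
ft_force: [-0.3, 0.4, -1.8]
grip_width: 0.557
```

```bash
python3 st.py .4037 .2215 .0345; python3 ov.py pics/side5.png
```

```text
t 6.8 p [0.4052 0.2218 0.0362] q [ 0.241  0.344 -0.917  2.053  0.34   0.895  0.071] F [-0.3  0.4 -1.8] w 0.557
x [ 0.002  0.01  -1.   ] y [-0.804  0.595  0.005] z [0.595 0.804 0.009] 
tool delta [ 0.0017  0.0011 -0.0011]
```

View pics/side5.png

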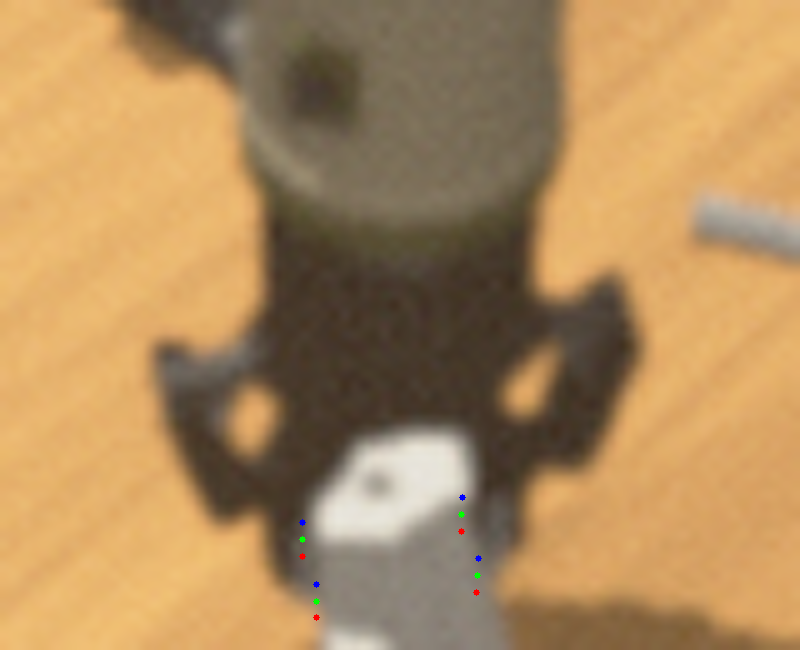

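Request:
play_rows(
  increments="-0.01 0 0 0;-0.015 0 0 0;-0.02 0 0 0;-0.02 0 0 0;-0.02 0 0 0;0 0 0 0;0 0 0 0",
)

```text
clock: 7.55
position: [0.4042, 0.2214, 0.127]
ee_rot: [-0.316, 0.629, 0.322, 0.633]
ft_force: [-0.3, 0.9, -2.0]
grip_width: 0.557
```

```bash
python3 st.py .4037 .2215 .3; python3 ov.py pics/side6.png
```

```text
t 7.55 p [0.4042 0.2214 0.127 ] q [ 0.353  0.178 -1.     1.979  0.162  1.065  0.218] F [-0.3  0.9 -2. ] w 0.557
x [ 0.001  0.011 -1.   ] y [-0.805  0.593  0.006] z [0.593 0.805 0.009] 
tool delta [-0.173   0.0014  0.0013]
```

View pics/side6.png

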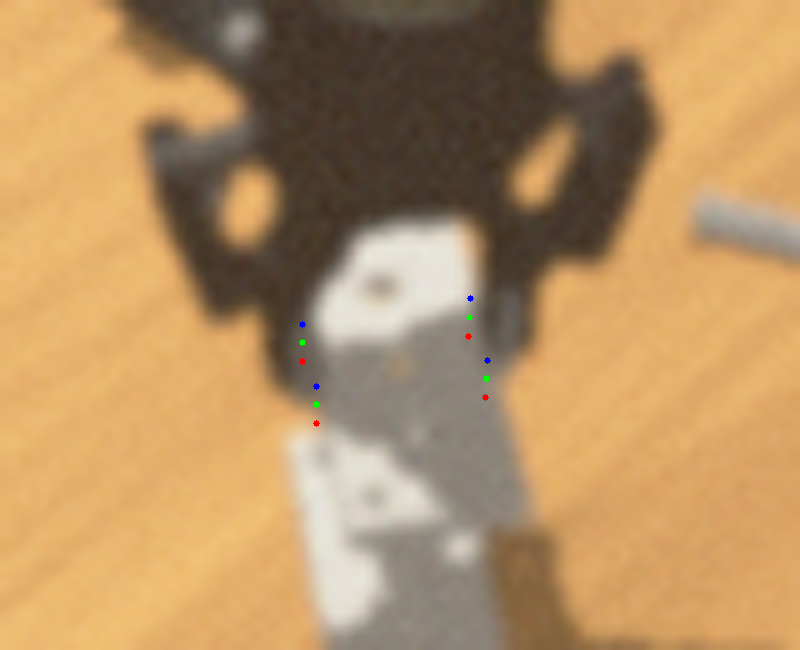

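Request:
play_rows(
  increments="-0.03 0 0 0.134;-0.03 0 0 0.134;-0.03 0 0 0.134;-0.03 0 0 0.134;-0.03 0 0 0.134;-0.03 0 0 0.134;-0.03 0 0 0.134;0 0 0 0",
)

```text
clock: 8.4
position: [0.4014, 0.2178, 0.338]
ee_rot: [0.017, 0.711, -0.011, 0.703]
ft_force: [0.2, -0.2, -1.7]
grip_width: 0.564
```

```bash
python3 st.py .75 .04 .35
```

```text
t 8.4 p [0.4014 0.2178 0.338 ] q [ 0.418 -0.048 -0.95   1.669 -0.053  1.507 -0.566] F [ 0.2 -0.2 -1.7] w 0.564
x [-0.012  0.009 -1.   ] y [0.039 0.999 0.008] z [ 0.999 -0.038 -0.013] 
tool delta [-0.0179 -0.1642  0.355 ]
```

Request:
play_rows(
  increments="-0.002 -0.0182 0.0394 -0.004;-0.002 -0.0182 0.0394 -0.004;-0.002 -0.0182 0.0394 -0.004;-0.002 -0.0182 0.0394 -0.004;-0.002 -0.0182 0.0394 -0.004;-0.002 -0.0182 0.0394 -0.004;-0.002 -0.0182 0.0394 -0.004;-0.002 -0.0182 0.0394 -0.004;-0.002 -0.0182 0.0394 -0.004",
)

```text
clock: 9.3
position: [0.7624, 0.0475, 0.3348]
ee_rot: [-0.008, 0.716, 0.007, 0.698]
ft_force: [1.3, 0.5, 1.0]
grip_width: 0.558
```

```bash
python3 st.py .8 .04 .35
```

```text
t 9.3 p [0.7624 0.0475 0.3348] q [ 0.171  0.771 -0.744  0.715  0.497  1.802 -0.281] F [1.3 0.5 1. ] w 0.558
x [-0.025 -0.001 -1.   ] y [-0.021  1.    -0.   ] z [ 0.999  0.021 -0.025] 
tool delta [-0.0162 -0.0083  0.037 ]
```

Request:
play_rows(
  increments="-0.003 0 0.03 0;-0.003 0 0.03 0;-0.003 0 0.03 0;-0.003 0 0.03 0",
)

```text
clock: 9.7
position: [0.8305, 0.0322, 0.3193]
ee_rot: [-0.015, 0.721, -0.009, 0.693]
ft_force: [1.4, -3.7, -3.2]
grip_width: 0.561
```

```bash
python3 st.py .8 .04 .35
```

```text
t 9.7 p [0.8305 0.0322 0.3193] q [-0.03   1.026 -0.615  0.215  0.588  1.98  -0.142] F [ 1.4 -3.7 -3.2] w 0.561
x [-0.039 -0.035 -0.999] y [-0.009  0.999 -0.035] z [ 0.999  0.008 -0.039] 
tool delta [-0.0298  0.007  -0.0316]
```

Request:
play_rows(
  increments="-0.005 0 0.03 0;-0.005 0 0.03 0;-0.005 0 0.03 0",
)

```text
clock: 10.0
position: [0.8356, 0.0476, 0.317]
ee_rot: [-0.03, 0.717, 0.003, 0.697]
ft_force: [-0.1, 1.4, -1.0]
grip_width: 0.557
```

```bash
python3 st.py .8 .04 .35
```

```text
t 10.0 p [0.8356 0.0476 0.317 ] q [-0.01   1.084 -1.27   0.175  1.226  2.033 -0.131] F [-0.1  1.4 -1. ] w 0.557
x [-0.027 -0.039 -0.999] y [-0.047  0.998 -0.038] z [ 0.999  0.046 -0.029] 
tool delta [-0.0317 -0.0072 -0.0368]
```

Request:
play_rows(
  increments="-0.02 0 -0.03 0;-0.03 0 -0.035 0;-0.035 0 -0.035 0;-0.035 0 -0.03 0;-0.035 0 -0.02 0;-0.035 0 0 0;-0.035 0 0 0",
)

```text
clock: 10.7
position: [0.7016, 0.0498, 0.4378]
ee_rot: [-0.037, 0.742, 0.004, 0.67]
ft_force: [0.1, 0.3, -3.1]
grip_width: 0.559
```

```bash
python3 st.py .7 .04 .6
```

```text
t 10.7 p [0.7016 0.0498 0.4378] q [ 0.064  0.702 -0.628  0.565  0.441  2.055 -0.213] F [ 0.1  0.3 -3.1] w 0.559
x [-0.101 -0.049 -0.994] y [-0.061  0.997 -0.043] z [ 0.993  0.056 -0.103] 
tool delta [-0.1605 -0.0166 -0.0189]
```

Request:
play_rows(
  increments="-0.035 0 0 0;-0.035 0 0 0;-0.035 0 0 0;-0.035 0 0 0",
)

```text
clock: 11.1
position: [0.697, 0.0478, 0.4314]
ee_rot: [-0.041, 0.76, 0.002, 0.649]
ft_force: [0.5, 0.6, -2.8]
grip_width: 0.562
```

```bash
python3 st.py .7 .04 .6
```

```text
t 11.1 p [0.697  0.0478 0.4314] q [-0.204  0.694  0.154  0.556 -0.057  2.056 -0.039] F [ 0.5  0.6 -2.8] w 0.562
x [-0.154 -0.06  -0.986] y [-0.065  0.997 -0.05 ] z [ 0.986  0.056 -0.157] 
tool delta [-0.1663 -0.0165 -0.024 ]
```

Request:
play_rows(
  increments="-0.04 0 0 0;-0.04 0 0 0;-0.04 0 0 0;-0.04 0 0 0",
)

```text
clock: 11.5
position: [0.666, 0.0508, 0.506]
ee_rot: [-0.044, 0.727, 0.001, 0.685]
ft_force: [-0.0, 1.0, -1.3]
grip_width: 0.561
```

```bash
python3 st.py .7 .04 .6
```

```text
t 11.5 p [0.666  0.0508 0.506 ] q [-0.32   0.581  0.39   0.59  -0.166  2.057  0.007] F [-0.   1.  -1.3] w 0.561
x [-0.058 -0.063 -0.996] y [-0.066  0.996 -0.059] z [ 0.996  0.063 -0.062] 
tool delta [-0.095  -0.0185  0.0274]
```

Request:
play_rows(
  increments="-0.04 0 0 0;-0.04 0 0 0;-0.04 0 0 0;-0.04 0 0 0",
)

```text
clock: 11.9
position: [0.6249, 0.0562, 0.5832]
ee_rot: [-0.048, 0.687, 0.006, 0.725]
ft_force: [0.8, 0.8, -1.6]
grip_width: 0.559
```

```bash
python3 st.py .7 .04 .6
```

```text
t 11.9 p [0.6249 0.0562 0.5832] q [-0.403  0.449  0.46   0.615 -0.156  2.057  0.01 ] F [ 0.8  0.8 -1.6] w 0.559
x [ 0.055 -0.057 -0.997] y [-0.075  0.995 -0.061] z [0.996 0.078 0.05 ] 
tool delta [-0.0117 -0.0228  0.0744]
```

Request:
play_rows(
  increments="-0.04 0 0 0;-0.04 0 0 0;-0.04 0 0 0;-0.04 0 0 0;-0.04 0 0 0;-0.04 0 0 0;-0.04 0 0 0",
)

```text
clock: 12.6
position: [0.5354, 0.0629, 0.7043]
ee_rot: [-0.054, 0.611, 0.015, 0.79]
ft_force: [0.2, -0.1, 0.2]
grip_width: 0.562
```

```bash
python3 st.py .588 .0435 .2585
```

```text
t 12.6 p [0.5354 0.0629 0.7043] q [-0.732  0.232  0.758  0.652 -0.128  2.058  0.015] F [ 0.2 -0.1  0.2] w 0.562
x [ 0.254 -0.043 -0.966] y [-0.089  0.994 -0.067] z [0.963 0.103 0.249] 
tool delta [ 0.4449  0.0062 -0.0622]
```

Request:
play_rows(
  increments="-0.04 0 0 0;-0.03 0 0 0;0 0 0 0;0 0 0 0",
)

```text
clock: 13.0
position: [0.5084, 0.0647, 0.7329]
ee_rot: [-0.057, 0.589, 0.019, 0.806]
ft_force: [0.3, 1.1, -1.1]
grip_width: 0.56
```

```bash
python3 st.py .588 .0435 .2585
```

```text
t 13.0 p [0.5084 0.0647 0.7329] q [-0.923  0.177  0.927  0.662 -0.11   2.057  0.016] F [ 0.3  1.1 -1.1] w 0.56
x [ 0.306 -0.036 -0.951] y [-0.097  0.993 -0.069] z [0.947 0.114 0.301] 
tool delta [ 0.4765  0.004  -0.0697]
```

Request:
play_rows(
  increments="0 0 0 0.05;0 0 0 0.05;0 0 0 0",
)

```text
clock: 13.3
position: [0.51, 0.0661, 0.7299]
ee_rot: [-0.017, 0.591, -0.012, 0.806]
ft_force: [-0.2, 0.1, -0.8]
grip_width: 0.561
```

```bash
python3 st.py .558 .0435 .353
```

```text
t 13.3 p [0.51   0.0661 0.7299] q [-0.929  0.182  0.939  0.666 -0.116  2.056 -0.083] F [-0.2  0.1 -0.8] w 0.561
x [ 0.301 -0.038 -0.953] y [-0.001  0.999 -0.041] z [0.954 0.014 0.301] 
tool delta [ 0.3745 -0.0073 -0.068 ]
```

Tilt is 0.306 rad and the long side is level. I'll descend along the tool axis.

Request:
play_rows(
  increments="0.034 -0.0006 -0.0062 0;0.034 -0.0006 -0.0062 0;0.034 -0.0006 -0.0062 0;0.034 -0.0006 -0.0062 0;0.034 -0.0006 -0.0062 0;0.034 -0.0006 -0.0062 0;0 0 0 0",
)

```text
clock: 14.0
position: [0.5383, 0.0508, 0.5138]
ee_rot: [-0.027, 0.59, -0.015, 0.807]
ft_force: [-0.5, 0.1, -1.1]
grip_width: 0.561
```

```bash
python3 st.py .558 .0435 .353
```

```text
t 14.0 p [0.5383 0.0508 0.5138] q [-1.21  -0.188  0.794  1.418  0.307  1.586 -0.344] F [-0.5  0.1 -1.1] w 0.561
x [ 0.304 -0.056 -0.951] y [-0.007  0.998 -0.061] z [0.953 0.026 0.303] 
tool delta [ 0.1594  0.0025 -0.0301]
```

Request:
play_rows(
  increments="0.032 0.0005 -0.006 0;0.032 0.0005 -0.006 0;0.032 0.0005 -0.006 0;0.032 0.0005 -0.006 0;0.02 0 -0.004 0;0 0 0 0;0 0 0 0",
)

```text
clock: 14.7
position: [0.5605, 0.0449, 0.3717]
ee_rot: [-0.032, 0.585, -0.014, 0.81]
ft_force: [0.2, -0.7, -0.8]
grip_width: 0.56
```

```bash
python3 st.py .588 .0435 .2585
python3 - <<'E'
from workcell import camera
import cv2
for n in("side","top"): cv2.imwrite(f"pics/{n}7.png",camera(n)["img"])
E
```

```text
t 14.7 p [0.5605 0.0449 0.3717] q [-1.195 -0.192  0.842  1.712  0.319  1.282 -0.366] F [ 0.2 -0.7 -0.8] w 0.56
x [ 0.315 -0.06  -0.947] y [-0.014  0.998 -0.068] z [0.949 0.035 0.313] 
tool delta [ 0.116   0.0059 -0.0094]
```

View pics/side7.png

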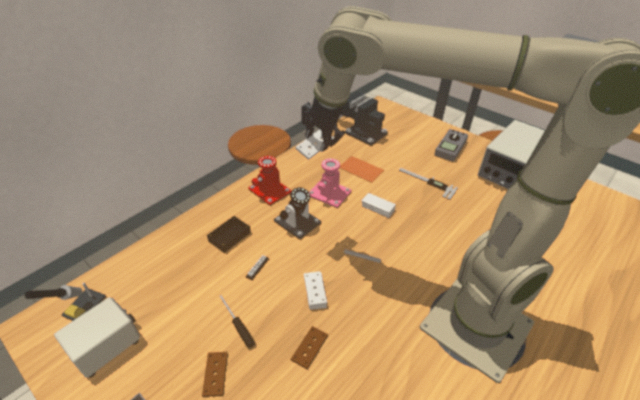

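View pics/top7.png

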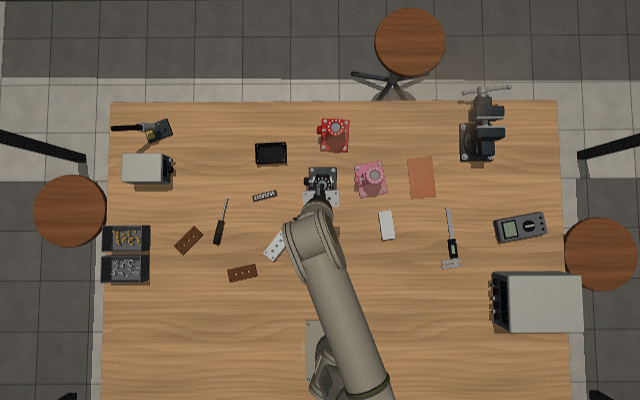

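Request:
play_rows(
  increments="0.025 0.001 -0.003 0;0.025 0.001 -0.003 0;0.025 0.001 -0.003 0;0.02 0 -0.002 0;0 0 0 0;0 0 0 0;0 0 0 0",
)

```text
clock: 15.5
position: [0.5857, 0.0452, 0.2874]
ee_rot: [-0.031, 0.58, -0.011, 0.814]
ft_force: [0.4, -0.0, -1.0]
grip_width: 0.562
```

```bash
python3 st.py .588 .0435 .2585
```

```text
t 15.5 p [0.5857 0.0452 0.2874] q [-1.203 -0.08   0.948  1.824  0.227  1.06  -0.299] F [ 0.4 -0.  -1. ] w 0.562
x [ 0.328 -0.054 -0.943] y [-0.017  0.998 -0.063] z [0.945 0.037 0.326] 
tool delta [ 0.0281  0.0001 -0.0074]
```

Request:
play_rows(
  increments="0.01 0 -0.003 0.02;0.01 0 -0.003 0;0.007 0 -0.002 0;0 0 0 0;0 0 0 0",
)

```text
clock: 16.0
position: [0.5878, 0.044, 0.2591]
ee_rot: [-0.021, 0.578, -0.017, 0.815]
ft_force: [-0.0, -1.0, -1.5]
grip_width: 0.563
```

```bash
python3 st.py .588 .0435 .2585
python3 - <<'E'
from h import *
from workcell import get_obs,camera
from scipy.spatial.transform import Rotation as Ro
o=get_obs();R=Ro.from_quat(o["ee_rot"]).as_matrix();p=o["position"]
for n,c,(x,y,w,h) in(("side",S,(260,130,80,100)),("top",T,(280,155,80,75))):
    k=6 if n=="side" else 8
    i=cv2.resize(camera(n)["img"][y:y+h,x:x+w],None,fx=k,fy=k,interpolation=cv2.INTER_CUBIC)
    def d(X,col):
        for u in (c.proj(X)-[x,y]+.5)*k-.5: cv2.circle(i,tuple(int(a) for a in u),3,col,-1)
    for sy in(-1,1):
        for sz in(-1,1):
            d(p+R@[.006,sy*.055,sz*.025],(0,0,255)); d(p+R@[-.004,sy*.055,sz*.025],(0,255,0))
    d(np.array([.626,.0435,.138]),(255,0,0))
    cv2.imwrite(f"pics/{n}8.png",i)
E
```

```text
t 16.0 p [0.5878 0.044  0.2591] q [-1.197 -0.046  0.969  1.867  0.194  0.99  -0.297] F [-0.  -1.  -1.5] w 0.563
x [ 0.33  -0.052 -0.942] y [ 0.003  0.999 -0.054] z [0.944 0.015 0.33 ] 
tool delta [ 0.0007 -0.0005 -0.    ]
```

View pics/side8.png

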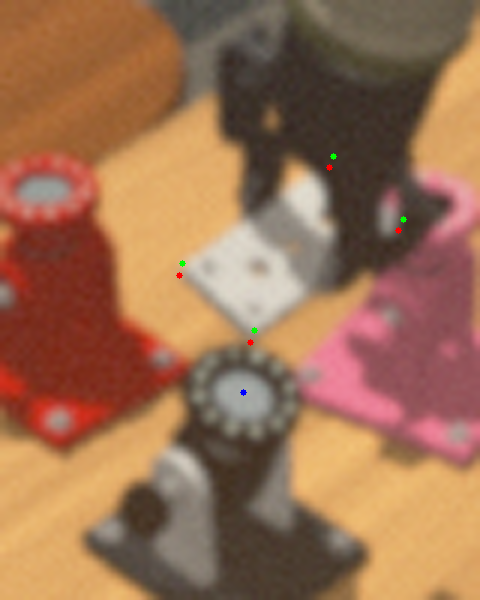

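View pics/top8.png

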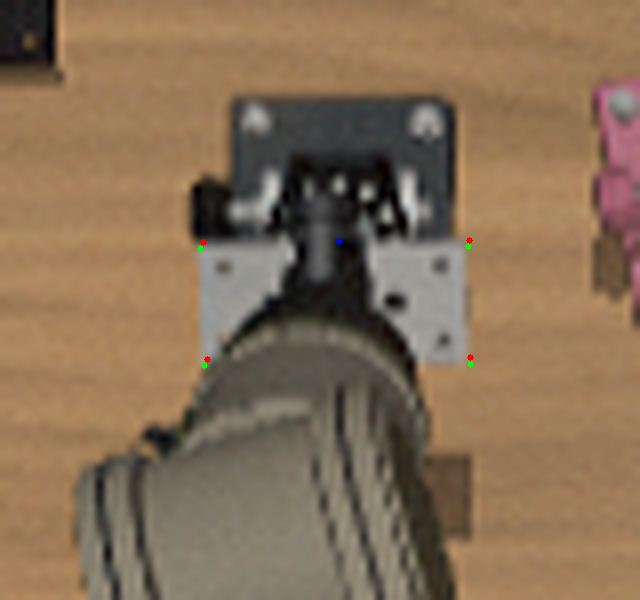

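Request:
play_rows(
  increments="0 0 0 0;0 0 0 0;0 0 0 0",
)

```text
clock: 16.4
position: [0.5882, 0.0443, 0.26]
ee_rot: [-0.021, 0.578, -0.016, 0.816]
ft_force: [0.7, -0.5, -0.9]
grip_width: 0.563
```

```bash
python3 st.py .588 .0435 .2585; python3 -c "
from workcell import *
print(get_obs()['joint_velocities'].round(4))"
```

```text
t 16.4 p [0.5882 0.0443 0.26  ] q [-1.197 -0.047  0.969  1.865  0.194  0.991 -0.297] F [ 0.7 -0.5 -0.9] w 0.563
x [ 0.331 -0.051 -0.942] y [ 0.003  0.999 -0.053] z [0.943 0.015 0.331] 
tool delta [ 0.0014 -0.0007 -0.0007]
[ 0.0008 -0.0024  0.0003 -0.0013  0.0007 -0.0002  0.0008]
```

```bash
python3 -c "
from workcell import *
print(workorder.hand_in())"; python3 st.py .588 .0435 .2585
```

```text
the job is handed in; nothing more can be done
None
the job is handed in; nothing more can be done
```

The top drilled plate is held still in front of the inspection camera with its underside facing the lens. I handed the job in at about 16.5 s of the 37 s allowed; no verdict is reported.

**How it was done:** I gripped the plate across its 50 mm side and lifted it. The wrist force showed about 2 N, the weight of one plate, and the picture showed the rest of the stack still in place. The moves cannot tilt the tool directly. So I raised the arm against its wrist joint limit until the tool leaned outward to match the camera, then came down along the line of sight.

**Last checks:**

| Check | Result | Limit |
|---|---|---|
| Plate underside from my focus estimate | about 2 mm | 20 mm |
| Face tilt against lens tilt | 0.34 rad against about 0.30 rad | – |
| Sideways lean of the plate | about 0.05 rad | – |
| Face squareness, combined | about 0.06 rad | 0.14 rad |
| Long side from level | about 0.05 rad | 0.14 rad |
| Joint speeds | practically zero | – |

- **Plate in the fingers:** the plate outline drawn from the measured tool pose matched both camera pictures, so no slip was visible.
- **Lens tilt:** my 0.30 rad comes from the pictures and could be off by a few hundredths of a radian. The ring light's shape in the top view gave the same value.
- **Other things on the bench:** the pictures taken just before the final approach showed nothing visibly moved. I compared them only by eye and did not measure the other plates or objects again.

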